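Unlock the child-proof larder box and prop its lid

ROBOT

A 7-joint arm with a two-finger parallel gripper is mounted at the origin on a cart in front of the work surface, level with it; the furniture and walls round the work are solid. World frame = base frame: x ahead of the robot, y to its left, z up, the work surface at z = 0. Lengths are in m, angles in rad, forces in N, time in s.
With the tool pointing down it reaches from about 0.425 to 0.925 m from the base axis. Payload 6.8 kg.
Tool frame: the origin (TCP) lies at the very end of the fingers, on their centre line; the grasp point (between the pads) lies 19 mm behind it; z points along the fingers, x is the direction in which the jaws open and shut, and the axes are right-handed (so a half turn about z gives the same grasp; the last joint's range is limited). The gripper opens to 85 mm and grips with 20 to 120 N. Pads are 22 mm wide; open, the fingers measure 114 mm over their backs; the gripper's body (76 mm by 85 mm) begins 54 mm behind the grasp point. The pads swing forward as they close: fully open they stand 13 mm farther back than shut.
Start: joints at [-1.215, 0.477, 0.022, 1.555, -0.011, 1.109, -0.083], TCP at [0.302, 0.604, 0.231] pointing down, gripper open.
Joint ranges: [-2.96, 2.96], [-0.34, 2.1], [-1.41, 1.46], [0.24, 2.44], [-1.37, 4.51], [0.17, 1.92], [-2.96, 2.96]. Speed limits (rad/s): [2.39, 2.39, 3.14, 3.14, 3.14, 3.14, 3.14].

INTERFACE

Orientations are given as a rotation vector (axis times angle).
In Python, from bench import r, grab_frame gives the robot as it stands. The module is installed in compiled form; this text tells all that it offers.
- The arm moves only by the tool send_rows, never from a script. Its argument "series" is a list of rows, each a list of 2 entries, a list of its own where there are three numbers: the shift along the tool's x, y, z in m, then the turn, a rotation vector about the tool's x, y, z in units of 5 degrees (1.0 is 5 degrees). A call has 1 to 20 rows; each row shifts and turns the commanded pose from where the row before left it, along the tool's axes as they then stand; what a row does not reach is not made up. A row lasts 1/8 s, in which the tool goes at most 62.5 mm and 10.7 degrees, less where a joint would pass 70% of its speed; a pose out of reach is approached as far as the arm can. A call is refused whole if a number of a shift passes 0.0625 or a number of a turn 1, either way. A call with a gripper value outside its range is refused whole. "fingers" is the closure in counts, from 0 (fully open) to 255 (shut), set as the call begins (left out, the last holds). The fingers move at their own pace and stop on an object; "grip_force" is the grip in N (left out, the last holds). Time passes only in rows, so rows that do not move let the fingers close. It gives the time, the measured TCP pose, the force and the opening at its end, in the units of the state.
- r.get_obs(): the state, without advancing time (a new reading comes with each control period).
- grab_frame(name): name is "side" or "top"; returns a dict with "frame" (480x640x3 uint8, red, green, blue), "fx", "fy", "cx", "cy" (pixels), "dist_coeffs" ([k1, k2, p1, p2, k3] as OpenCV has them; the pictures are not rectified), "origin" and "rotation" of the camera in the world. Camera axes: x right, y down, z forward; pixel columns grow to the right and rows downward; lengths in m; the calibration is good to about 2 mm. A picture is of the moment at which its call begins. There is no depth.
- r.hand_in(): hands the job in, once; it reports no verdict.
The state is a dict: "clock": time; "joints": joint angles; "qvel": joint speeds; "tau": joint torques, N m; "tcp_pos": TCP position; "orientation": TCP orientation; "contact_force": force on the tool from outside, world axes, zero at the start; "moment": the same for the moment, N m; "grip_width": finger opening in m.
Only numpy, scipy, OpenCV 4.12 (cv2) and the standard library are available. Lean on these libraries where they do the work, as an engineer would, in place of code of your own. Each camera call takes 0.05 s, during which the arm holds its last target.

TASK

Open the child-proof larder box: throw its three red levers fully over, away from you. They are interlocked and only one permitted order works, different each time, so a lever that stops dead near its start must wait until another has been thrown. Then raise the lid wide open by its black knob, flip its stay fully up with the yellow handle so that the lid is propped, let go, and leave the things standing round the box in their places.

Things in the scene. Friction and masses are not known exactly. Their poses are not given: they have to be found in the camera images.
- larder_box: Wooden box fixed to the worktop, 330 mm deep (x), 240 wide (y). Origin on the worktop at mid-width, 168 mm behind its front edge. x points from the lever deck (front, near the robot) to the hinge (back), y to its left, z up; turned a little about z. x = -168 to -40: lever deck, top 60 mm high. x = -40 to 160: bin, rim 90 mm high, with a pale lid 10 mm thick that overhangs each side by 18 mm.
- lever_left (a joint): Left lever (box y = +70 mm). 0 rad: start, leaning 0.45 rad to the front; 0.9: fully thrown, leaning 0.45 rad to the back, at a stop. Stays where left. When free it needs about 2 N at the grip; when blocked it gives 0.1 to 0.2 rad, then stops dead. At first one lever is free; throwing it (over 0.7) frees a second, that the third, and that the lid. The order is drawn anew and cannot be seen.
- lever_middle (a joint): Middle lever (box y = 0), like the left one.
- lever_right (a joint): Right lever (box y = -70 mm), like the left one.
- lever_left_grip (a point): Centre of the left lever's red grip (19 mm thick, 45 mm long), 64 mm from the lever's pivot; moves with the lever. The lever is a steel rod reaching 85 mm from its pivot, whose axis lies along box y at box x = -105 mm, z = 45 mm; at the start and when thrown the grip's top is about 122 mm above the worktop.
- lever_middle_grip (a point): Centre of the middle lever's red grip, likewise.
- lever_right_grip (a point): Centre of the right lever's red grip, likewise.
- lid (a joint): Angle of the lid: 0 shut, grows as its front edge rises, stop at 1.3 rad. The hinge is stiff (about 5 N at the knob) and the lid stays where it is left. Wide open means more than 0.95 rad; the stay has room to swing up under it only above about 0.85 rad.
- lid_knob (a point): Centre of the lid's black cross knob, a cylinder 20 mm in diameter and 28 mm long lying along box y on a stem, its centre 30 mm above the top of the lid; at box x = -20 mm, y = 0, z = 130 mm when shut. Pinched on its two ends (along box y) it can turn between the fingers while the lid swings.
- lid_hinge (a point): Middle of the lid's hinge axis, at box x = 160 mm, y = 0, z = 90 mm; the axis lies along box y.
- stay (a joint): Angle of the stay, a steel rod 140 mm long on the box's left side with a crank handle outside. 0: rod flat, pointing to the back under the lid's overhang, handle upright. It grows as the rod flips up and the handle goes over to the front and down; 1.65: rod fully up, at its stop, handle pointing to the front. Stays where left, about 2 N at the handle. The rod cannot rise while the lid is down.
- stay_grip (a point): Centre of the stay's yellow handle grip, a cylinder 22 mm in diameter and 24 mm long lying along box y, 65 mm from the pivot: at box x = -30 mm, y = 185 mm, z = 143 mm at the start. Pinched on its two ends (along box y) it can turn between the fingers.
- stay_pivot (a point): The point on the stay's pivot axis beside the handle, at box x = -30 mm, y = 185 mm, z = 78 mm; the axis lies along box y.
- mug: White mug, 88 mm high, standing upright to the left of the box: a bystander. Origin at the centre of its underside.
- garlic: Bulb of garlic, about 58 mm, to the left of the box: a bystander. Origin at its underside.
- lemon: Lemon, about 65 mm, on the chopping board to the right: a bystander.
- tomato: Tomato, about 62 mm, on the chopping board to the right: a bystander.

How it is judged:
On the way, in this order (a step that is already met when the one before it is completed fails the run):
1. all three levers thrown over (value of joint each of lever_left, lever_middle, lever_right above 0.72 rad), for 0.1 s.
2. lid raised wide open (value of joint lid above 0.9 rad), for 0.1 s.
3. stay flipped up (value of joint stay above 1.4 rad), for 0.1 s.
At the end, for the whole second after the job is handed in: All three levers are thrown over (more than 0.72 of 0.9 rad), the stay is up (more than 1.4 of 1.65 rad) and the lid is open above it (more than 0.5 rad: held by its hinge or resting on the stay) (all of step 1 and value of joint lid above 0.5 rad and value of joint stay above 1.4 rad); the robot touches nothing.
It fails at once if a bystander is pushed out of place (more than 40 mm) (distance of any of mug, garlic, lemon, tomato from where it was at the start of the episode above 0.04 m).
It fails at once if the mug is tipped over (angle between mug's own z axis and vertical above 0.6 rad).
It also fails if it takes over 67 s, if anything falls off the work surface, if the arm or the gripper's body presses on something with over 40 N, if the wrist force passes 120 N, or if a joint passes its speed limit or range.

## Working session

There is one attempt and no reset: what is moved stays moved. The work goes in short steps, Python scripts to look and compute and a tool call to move; the robot and the scene stay as the last step left them, time stands still between calls to the robot, and variables do not carry over. Pictures are saved under pics/ and viewed, and the job is handed in when it is done.

Besides the shell and the picture viewer there is one more tool, called in YAML: its name, and indented under it one key for each argument. send_rows: Moves the arm, as the interface text tells. Its arguments: {"type":"object","properties":{"series":{"type":"array"},"fingers":{"type":"number"},"grip_force":{"type":"number"}},"required":["series"]}

```bash
mkdir -p pics
python3 - <<'E'
from bench import r, grab_frame
import cv2,json
print(r.get_obs())
for n in ("side","top"):
    f=grab_frame(n); cv2.imwrite(f"pics/{n}0.png",f["frame"][:,:,::-1])
    print({k:v for k,v in f.items() if k!="frame"})
E
```

```text
{'clock': 0.0, 'joints': array([-1.21510302,  0.47782586,  0.02231876,  1.55647295, -0.01148066,
        1.10928366, -0.08312476]), 'qvel': array([-0.000598  , -0.00044983,  0.00130261,  0.00140599,  0.00034559,
       -0.00041832,  0.00085024]), 'tau': array([-2.05038609e-04, -5.96439779e+01,  1.60787389e+00, -2.81205457e+01,
        1.24592695e-02,  9.08956106e-03,  2.57656740e-05]), 'tcp_pos': array([0.30169594, 0.60315331, 0.23029896]), 'orientation': array([ 2.67156165e+00,  1.65089105e+00, -2.35764645e-03]), 'contact_force': array([ 1.18943869, -0.37771372, -0.54891293]), 'moment': array([ 0.01836523,  0.06470007, -0.014606  ]), 'grip_width': 0.08542024140184709}
{'fx': 440.763325055577, 'fy': 440.763325055577, 'cx': 321.40305577756953, 'cy': 238.98494611590579, 'dist_coeffs': array([0.0058188, 0.       , 0.       , 0.       , 0.       ]), 'origin': array([ 0.38872616, -1.11254268,  0.75562678]), 'rotation': array([-2.11806477,  0.20900207, -0.11074308])}
{'fx': 507.1120494411533, 'fy': 507.1120494411533, 'cx': 313.15848567980305, 'cy': 237.87777277219075, 'dist_coeffs': array([-0.04686624,  0.        ,  0.        ,  0.        ,  0.        ]), 'origin': array([ 0.09427315, -0.03475253,  1.54555952]), 'rotation': array([-1.91251291,  2.1519236 , -0.37694083])}
```

View pics/side0.png

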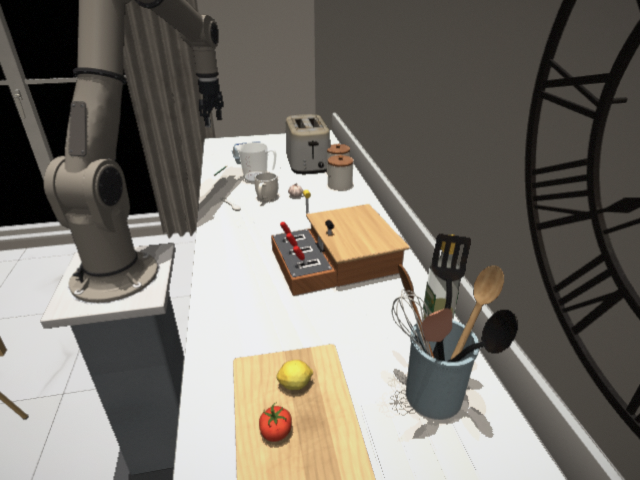

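View pics/top0.png

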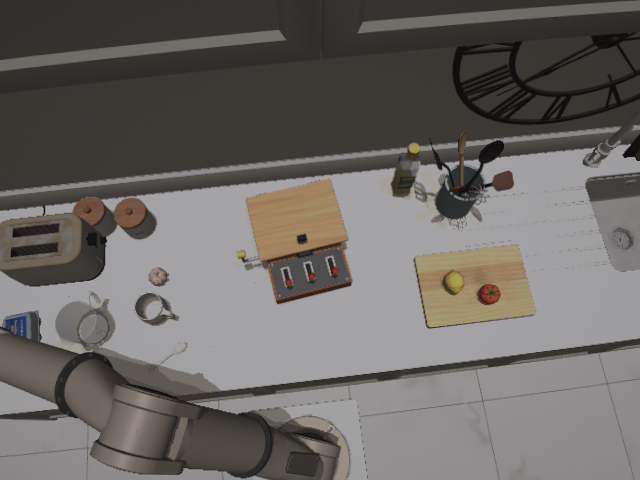

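The side view shows the box at about (340,245) and the yellow handle at (307,193). In the top view the box spans (248–350, 182–300), with the levers near (288,278), (310,272) and (333,266), and the yellow handle at (241,255). I'll enlarge both.

Run:
```python
import cv2
a=cv2.imread("pics/top0.png")[170:310,225:365]; cv2.imwrite("pics/top0c.png",cv2.resize(a,(560,560),interpolation=cv2.INTER_CUBIC)) 
a=cv2.imread("pics/side0.png")[170:300,260:420]; cv2.imwrite("pics/side0c.png",cv2.resize(a,(800,650)[:1]+(600,) if 0 else (736,598),interpolation=cv2.INTER_CUBIC))
```

```text
(no output)
```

View pics/top0c.png

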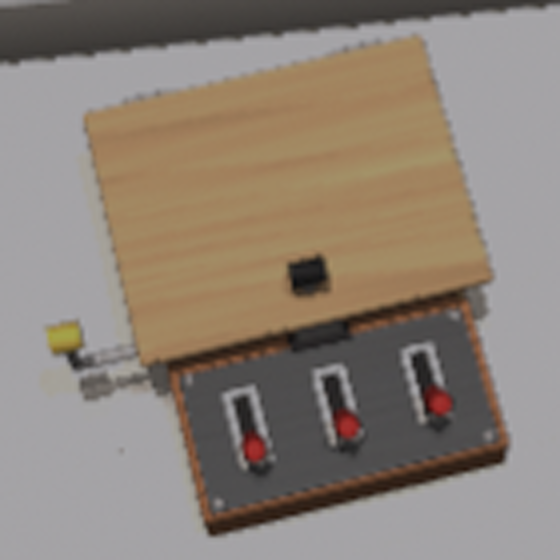

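View pics/side0c.png

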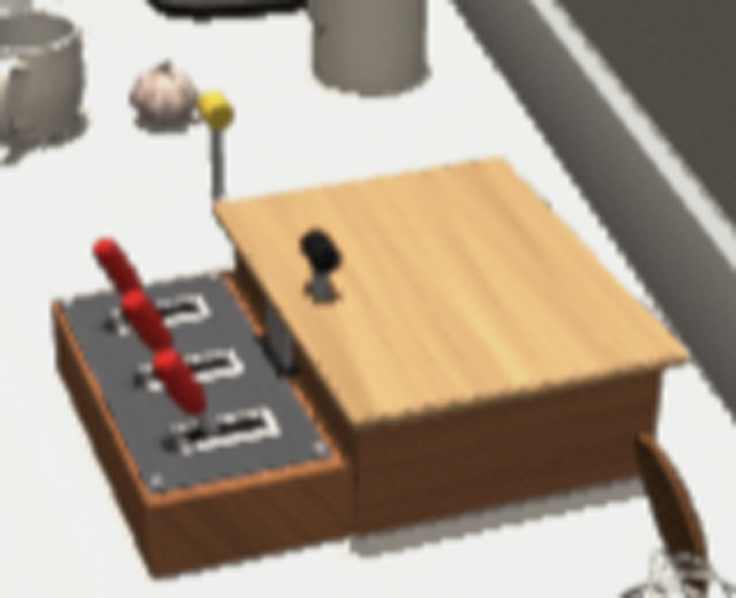

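```bash
cat > h.py <<'E'
import numpy as np, cv2
from scipy.spatial.transform import Rotation as R
from scipy.optimize import least_squares
C={'side':dict(f=440.763325055577,cx=321.40305577756953,cy=238.98494611590579,d=[0.0058188,0,0,0,0],o=[0.38872616,-1.11254268,0.75562678],r=[-2.11806477,0.20900207,-0.11074308]),
'top':dict(f=507.1120494411533,cx=313.15848567980305,cy=237.87777277219075,d=[-0.04686624,0,0,0,0],o=[0.09427315,-0.03475253,1.54555952],r=[-1.91251291,2.1519236,-0.37694083])}
def proj(n,P):
    c=C[n]; Rw=R.from_rotvec(c['r']).as_matrix()
    K=np.array([[c['f'],0,c['cx']],[0,c['f'],c['cy']],[0,0,1]])
    P=np.atleast_2d(P).astype(float)
    p,_=cv2.projectPoints(P.reshape(-1,1,3),cv2.Rodrigues(Rw.T)[0],-Rw.T@np.array(c['o']),K,np.array(c['d']))
    return p[:,0]
def onz(n,uv,z):
    c=C[n]; Rw=R.from_rotvec(c['r']).as_matrix()
    K=np.array([[c['f'],0,c['cx']],[0,c['f'],c['cy']],[0,0,1]])
    q=cv2.undistortPoints(np.array([[uv]],float),K,np.array(c['d']))[0,0]
    d=Rw@np.array([q[0],q[1],1]); o=np.array(c['o']); return o+d*(z-o[2])/d[2]
def b2w(p,b):
    b=np.atleast_2d(b); c,s=np.cos(p[2]),np.sin(p[2])
    return np.c_[p[0]+c*b[:,0]-s*b[:,1],p[1]+s*b[:,0]+c*b[:,1],b[:,2]]
E
python3 - <<'E'
from h import *
t=[((308,270),(-20,0,136)),((66,336),(-30,185,149)),((208,518),(-168,120,60)),((503,445),(-168,-120,60)),
((255,448),(-140,70,118)),((347,424),(-140,0,118)),((439,401),(-140,-70,118))]
s=[((320,250),(-20,0,130)),((216,109),(-30,185,143)),((105,247),(-142,70,122)),((133,300),(-142,0,122)),((167,358),(-142,-70,122)),((150,493),(-168,-120,60))]
tu=np.array([((a[0]+.5)/4-.5+225,(a[1]+.5)/4-.5+170) for a,_ in t]); tb=np.array([b for _,b in t])/1000
su=np.array([((a[0]+.5)/4.6-.5+260,(a[1]+.5)/4.6-.5+170) for a,_ in s]); sb=np.array([b for _,b in s])/1000
def res(p):return np.r_[(proj('top',b2w(p,tb))-tu).ravel(),(proj('side',b2w(p,sb))-su).ravel()]
k=least_squares(res,[.6,0,0],loss='soft_l1'); print(k.x,np.degrees(k.x[2])); print(res(k.x).reshape(-1,2).round(2))
for sub in (0,1):
  f=(lambda p:res(p)[:14]) if sub==0 else (lambda p:res(p)[14:])
  print(least_squares(f,k.x).x)
p=k.x
for nm,b in dict(L=(-132.8,70,102.6),M=(-132.8,0,102.6),Rr=(-132.8,-70,102.6),knob=(-20,0,130),stay=(-30,185,143),hinge=(160,0,90)).items(): print(nm,b2w(p,np.array(b)/1000).round(4))
g=(158/1,276); print('garlic',onz('top',g,.03),'mug rim',onz('top',(151,308),.085),onz('top',(176,319),.05))
E
```

```text
[ 0.63880806 -0.04901115  0.14085441] 8.070363066705564
[[-0.41 -0.79]
 [-0.82 -0.41]
 [-1.34  0.53]
 [ 1.99 -1.08]
 [-0.11  0.03]
 [ 0.16  0.09]
 [ 0.26 -0.06]
 [ 0.47  0.62]
 [-0.05  0.64]
 [-0.61 -0.64]
 [-0.21 -0.37]
 [-0.49 -0.05]
 [-0.13  2.15]]
[ 0.63807759 -0.04962878  0.13599729]
[ 0.63961926 -0.04633268  0.1435565 ]
L [[0.4975 0.0017 0.1026]]
M [[ 0.5073 -0.0677  0.1026]]
Rr [[ 0.5172 -0.137   0.1026]]
knob [[ 0.619  -0.0518  0.13  ]]
stay [[0.5831 0.1299 0.143 ]]
hinge [[ 0.7972 -0.0265  0.09  ]]
garlic [0.58029599 0.40496841 0.03      ] mug rim [0.46686428 0.41103867 0.085     ] [0.43366309 0.34711263 0.05      ]
```

```bash
cat >> h.py <<'E'
BP=np.array([0.639,-0.0485,0.141])
def go(b,turn=False):
    """print tool-axes shift to box point b (mm), yaw error"""
    from bench import r
    o=r.get_obs(); Rt=R.from_rotvec(o['orientation']).as_matrix()
    yb=np.array([-np.sin(BP[2]),np.cos(BP[2]),0])
    xs=yb if Rt[:,0]@yb>0 else -yb
    Rd=np.c_[xs,np.cross([0,0,-1],xs),[0,0,-1]]
    rv=R.from_matrix(Rt.T@Rd).as_rotvec()/np.radians(5)
    w=b2w(BP,np.array(b)/1000)[0]; d=w-o['tcp_pos']
    c,s=np.cos(BP[2]),np.sin(BP[2]); q=o['tcp_pos']-[BP[0],BP[1],0]
    print('t',round(o['clock'],2),'tcp',o['tcp_pos'].round(4),'box mm',(np.array([c*q[0]+s*q[1],-s*q[0]+c*q[1],q[2]])*1000).round(1),'F',o['contact_force'].round(1),'w',round(o['grip_width'],4))
    print('target',w.round(4),'turn units',rv.round(2),'shift now-tool',(Rt.T@d).round(4),'shift aligned-tool',(Rd.T@d).round(4)); print('aligned axes',Rd.round(3).tolist())
E
python3 -c "
from h import *
go((-185,70,200))"
```

```text
t 0.1 tcp [0.3017 0.6032 0.2304] box mm [-242.3  692.6  230.4] F [0.4 0.2 0.7] w 0.0857
target [ 0.446  -0.0052  0.2   ] turn units [-0.    0.02 -6.93] shift now-tool [-0.4796  0.4012  0.0312] shift aligned-tool [-0.6226  0.0573  0.0304]
aligned axes [[-0.141, 0.99, 0.0], [0.99, 0.141, 0.0], [0.0, 0.0, -1.0]]
```

send_rows:
  series:
    - [[0,0,-0.01],[0,0,-0.99]]
    - [[0,0,-0.01],[0,0,-0.99]]
    - [[0,0,-0.01],[0,0,-0.99]]
    - [[0,0,-0.01],[0,0,-0.99]]
    - [[0,0,-0.01],[0,0,-0.99]]
    - [[0,0,0],[0,0,-0.99]]
    - [[0,0,0],[0,0,-0.99]]
    - [[-0.05,0.005,0],[0,0,0]]
    - [[-0.05,0.005,0],[0,0,0]]
    - [[-0.05,0.005,0],[0,0,0]]
    - [[-0.05,0.005,0],[0,0,0]]
    - [[-0.05,0.005,0],[0,0,0]]
    - [[-0.05,0.005,0],[0,0,0]]
    - [[-0.05,0.005,0],[0,0,0]]
    - [[-0.05,0.005,0],[0,0,0]]
    - [[-0.05,0.005,0],[0,0,0]]
    - [[-0.05,0.005,0],[0,0,0]]
    - [[-0.05,0.005,0],[0,0,0]]
    - [[-0.05,0,0.03],[0,0,0]]
    - [[-0.02,0,0.03],[0,0,0]]
  fingers: 255
  grip_force: 40

```text
clock: 2.6
tcp_pos: [0.4436, -0.0055, 0.2208]
orientation: [2.064, 2.367, 0.001]
contact_force: [0.8, 1.3, -0.3]
grip_width: 0.0002
```

```bash
python3 -c "
from h import *
go((-185,70,88))"
```

```text
t 2.6 tcp [ 0.4436 -0.0055  0.2208] box mm [-187.5   70.1  220.8] F [ 0.8  1.3 -0.3] w 0.0002
target [ 0.446  -0.0052  0.088 ] turn units [ 0.01  0.   -0.05] shift now-tool [-0.      0.0023  0.1328] shift aligned-tool [-1.000e-04  2.500e-03  1.328e-01]
aligned axes [[-0.141, 0.99, 0.0], [0.99, 0.141, 0.0], [0.0, 0.0, -1.0]]
```

send_rows:
  series:
    - [[0,0,0.045],[0,0,0]]
    - [[0,0,0.045],[0,0,0]]
    - [[0,0,0.043],[0,0,0]]
    - [[0,0.01,0],[0,0,0]]
    - [[0,0.01,0],[0,0,0]]
    - [[0,0.007,0],[0,0,0]]
    - [[0,0.007,0],[0,0,0]]
    - [[0,0.007,0],[0,0,0]]
    - [[0,0.006,0],[0,0,0]]

```text
clock: 3.72
tcp_pos: [0.483, 0.0029, 0.0876]
orientation: [-2.054, -2.363, 0.016]
contact_force: [-27.0, -2.9, 21.3]
grip_width: -0.0002
```

```bash
python3 -c "
from h import *
go((-185,70,88))"
```

```text
t 3.73 tcp [0.483  0.0029 0.0876] box mm [-147.2   72.8   87.6] F [-27.   -2.9  21.3] w -0.0002
target [ 0.446  -0.0052  0.088 ] turn units [-0.17 -0.02 -0.02] shift now-tool [-0.0029 -0.0378  0.0002] shift aligned-tool [-0.0028 -0.0378 -0.0004]
aligned axes [[-0.141, 0.99, 0.0], [0.99, 0.141, 0.0], [0.0, 0.0, -1.0]]
```

send_rows:
  series:
    - [[0,-0.025,0],[0,0,0]]
    - [[0,-0.025,0],[0,0,0]]
    - [[-0.036,0,0],[0,0,0]]
    - [[-0.036,0,0],[0,0,0]]
    - [[0,0.013,0],[0,0,0]]
    - [[0,0.01,0],[0,0,0]]
    - [[0,0.007,0],[0,0,0]]
    - [[0,0.007,0],[0,0,0]]
    - [[0,0.007,0],[0,0,0]]
    - [[0,0.006,0],[0,0,0]]

```text
clock: 4.97
tcp_pos: [0.4929, -0.0675, 0.0871]
orientation: [-2.053, -2.363, 0.015]
contact_force: [-25.6, -3.5, 21.7]
grip_width: -0.0001
```

```bash
python3 -c "
from h import *
go((-185,0,88))"
```

```text
t 4.97 tcp [ 0.4929 -0.0675  0.0871] box mm [-147.3    1.7   87.1] F [-25.6  -3.5  21.7] w -0.0001
target [ 0.4558 -0.0745  0.088 ] turn units [-0.17 -0.03 -0.01] shift now-tool [-0.0017 -0.0377 -0.0004] shift aligned-tool [-0.0017 -0.0377 -0.0009]
aligned axes [[-0.141, 0.99, 0.0], [0.99, 0.141, 0.0], [0.0, 0.0, -1.0]]
```

send_rows:
  series:
    - [[0,-0.025,0],[0,0,0]]
    - [[0,-0.025,0],[0,0,0]]
    - [[-0.036,0,0],[0,0,0]]
    - [[-0.035,0,0],[0,0,0]]
    - [[0,0.013,0],[0,0,0]]
    - [[0,0.01,0],[0,0,0]]
    - [[0,0.007,0],[0,0,0]]
    - [[0,0.007,0],[0,0,0]]
    - [[0,0.007,0],[0,0,0]]
    - [[0,0.006,0],[0,0,0]]

```text
clock: 6.22
tcp_pos: [0.5105, -0.1371, 0.0883]
orientation: [-2.059, -2.373, -0.0]
contact_force: [-1.7, 0.4, 1.4]
grip_width: -0.0002
```

```bash
python3 -c "
from h import *
go((-185,-70,88))"
```

```text
t 6.22 tcp [ 0.5105 -0.1371  0.0883] box mm [-139.6  -69.7   88.3] F [-1.7  0.4  1.4] w -0.0002
target [ 0.4657 -0.1438  0.088 ] turn units [ 0. -0.  0.] shift now-tool [-0.0003 -0.0454  0.0003] shift aligned-tool [-0.0003 -0.0454  0.0003]
aligned axes [[-0.141, 0.99, 0.0], [0.99, 0.141, 0.0], [0.0, 0.0, -1.0]]
```

The right lever moves freely, so I'll throw it all the way.

send_rows:
  series:
    - [[0,0.008,0],[0,0,0]]
    - [[0,0.008,0],[0,0,0]]
    - [[0,0.008,0],[0,0,0]]
    - [[0,0.008,0],[0,0,0]]
    - [[0,0.005,0],[0,0,0]]

```text
clock: 6.85
tcp_pos: [0.5442, -0.1325, 0.0875]
orientation: [-2.057, -2.368, 0.006]
contact_force: [-14.5, -1.7, 10.0]
grip_width: 0.0001
```

```bash
python3 -c "
from h import *
go((-185,-70,88))
from bench import grab_frame
f=grab_frame('side')['frame'][170:300,260:420,::-1]; cv2.imwrite('pics/s1.png',cv2.resize(f,(736,598)))"
```

```text
t 6.85 tcp [ 0.5442 -0.1325  0.0875] box mm [-105.6  -69.8   87.5] F [-14.5  -1.7  10. ] w 0.0001
target [ 0.4657 -0.1438  0.088 ] turn units [-0.07 -0.01 -0.01] shift now-tool [-0.0002 -0.0794  0.    ] shift aligned-tool [-0.0002 -0.0794 -0.0005]
aligned axes [[-0.141, 0.99, 0.0], [0.99, 0.141, 0.0], [0.0, 0.0, -1.0]]
```

View pics/s1.png

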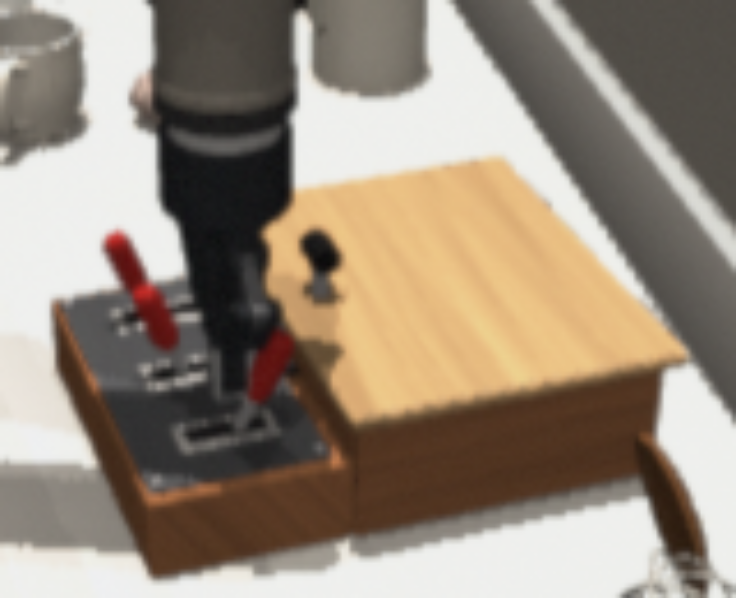

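The right lever (265,360 in the crop) leans back against its stop. Next I'll try the middle one.

send_rows:
  series:
    - [[0,-0.03,0],[0,0,0]]
    - [[0,-0.03,0],[0,0,0]]
    - [[0,-0.025,0],[0,0,0]]
    - [[0.035,0,0],[0,0,0]]
    - [[0.035,0,0],[0,0,0]]
    - [[0,0.013,0],[0,0,0]]
    - [[0,0.01,0],[0,0,0]]
    - [[0,0.01,0],[0,0,0]]
    - [[0,0.007,0],[0,0,0]]
    - [[0,0.007,0],[0,0,0]]
    - [[0,0.003,0],[0,0,0]]

```text
clock: 8.28
tcp_pos: [0.5027, -0.0681, 0.0882]
orientation: [2.06, 2.372, -0.0]
contact_force: [-0.9, 0.0, 0.6]
grip_width: -0.0001
```

```bash
python3 -c "
from h import *
go((-185,0,88))"
```

```text
t 8.28 tcp [ 0.5027 -0.0681  0.0882] box mm [-137.7   -0.2   88.2] F [-0.9  0.   0.6] w -0.0001
target [ 0.4558 -0.0745  0.088 ] turn units [ 0.  0. -0.] shift now-tool [ 0.0002 -0.0473  0.0002] shift aligned-tool [ 0.0002 -0.0473  0.0002]
aligned axes [[-0.141, 0.99, 0.0], [0.99, 0.141, 0.0], [0.0, 0.0, -1.0]]
```

The middle lever is free now. I'll throw it, then throw the left one.

send_rows:
  series:
    - [[0,0.008,0],[0,0,0]]
    - [[0,0.008,0],[0,0,0]]
    - [[0,0.008,0],[0,0,0]]
    - [[0,0.008,0],[0,0,0]]
    - [[0,0.005,0],[0,0,0]]

```text
clock: 8.9
tcp_pos: [0.5349, -0.0631, 0.0874]
orientation: [-2.055, -2.366, 0.01]
contact_force: [-19.1, -1.8, 16.1]
grip_width: 0.0
```

send_rows:
  series:
    - [[0,-0.03,0],[0,0,0]]
    - [[0,-0.03,0],[0,0,0]]
    - [[0,-0.025,0],[0,0,0]]
    - [[0.035,0,0],[0,0,0]]
    - [[0.035,0,0],[0,0,0]]
    - [[0,0.013,0],[0,0,0]]
    - [[0,0.01,0],[0,0,0]]
    - [[0,0.01,0],[0,0,0]]
    - [[0,0.007,0],[0,0,0]]
    - [[0,0.007,0],[0,0,0]]
    - [[0,0.003,0],[0,0,0]]

```text
clock: 10.28
tcp_pos: [0.4949, 0.0015, 0.0882]
orientation: [2.06, 2.372, -0.0]
contact_force: [-0.8, -0.5, 0.4]
grip_width: -0.0001
```

```bash
python3 -c "
from h import *
go((-185,70,88))"
```

```text
t 10.28 tcp [0.4949 0.0015 0.0882] box mm [-135.7   69.8   88.2] F [-0.8 -0.5  0.4] w -0.0001
target [ 0.446  -0.0052  0.088 ] turn units [ 0.    0.   -0.01] shift now-tool [ 0.0002 -0.0493  0.0002] shift aligned-tool [ 0.0002 -0.0493  0.0002]
aligned axes [[-0.141, 0.99, 0.0], [0.99, 0.141, 0.0], [0.0, 0.0, -1.0]]
```

send_rows:
  series:
    - [[0,0.008,0],[0,0,0]]
    - [[0,0.008,0],[0,0,0]]
    - [[0,0.008,0],[0,0,0]]
    - [[0,0.008,0],[0,0,0]]
    - [[0,0.003,0],[0,0,0]]

```text
clock: 10.9
tcp_pos: [0.5252, 0.0062, 0.0874]
orientation: [-2.055, -2.367, 0.01]
contact_force: [-17.4, -1.9, 13.6]
grip_width: -0.0002
```

send_rows:
  series:
    - [[0,-0.02,0],[0,0,0]]
    - [[0,-0.02,-0.05],[0,0,0]]
    - [[0,0,-0.05],[0,0,0]]
    - [[0,0,-0.02],[0,0,0]]
  fingers: 90

```text
clock: 11.4
tcp_pos: [0.4918, 0.0014, 0.2116]
orientation: [2.057, 2.369, 0.008]
contact_force: [-0.2, 0.6, -0.6]
grip_width: 0.0553
```

```bash
python3 -c "
from h import *
go((-20,0,200))
from bench import grab_frame
f=grab_frame('side')['frame'][170:300,260:420,::-1]; cv2.imwrite('pics/s2.png',cv2.resize(f,(736,598)))
f=grab_frame('top')['frame'][170:310,225:365,::-1]; cv2.imwrite('pics/t2.png',cv2.resize(f,(560,560)))"
```

```text
t 11.4 tcp [0.4918 0.0014 0.2116] box mm [-138.8   70.1  211.6] F [-0.2  0.6 -0.6] w 0.0553
target [ 0.6192 -0.0513  0.2   ] turn units [ 0.07 -0.01 -0.  ] shift now-tool [-0.0701  0.1187  0.0124] shift aligned-tool [-0.0701  0.1188  0.0116]
aligned axes [[-0.141, 0.99, 0.0], [0.99, 0.141, 0.0], [0.0, 0.0, -1.0]]
```

View pics/s2.png

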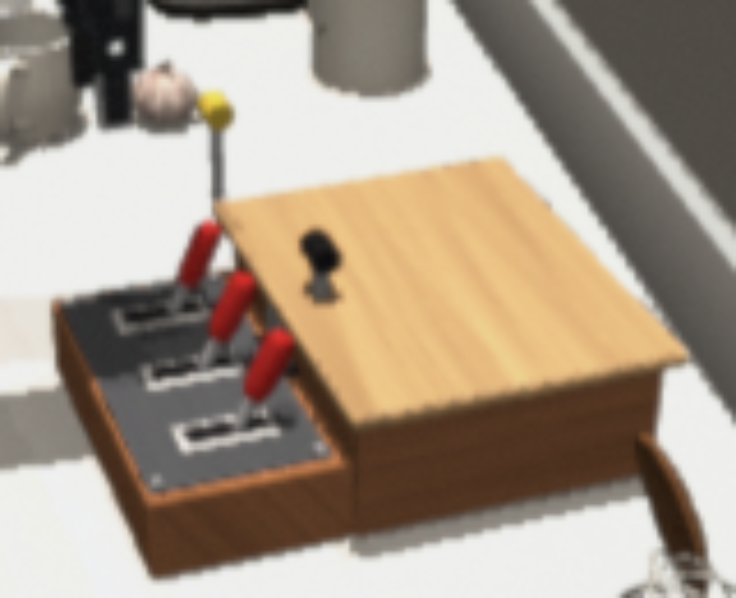

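View pics/t2.png

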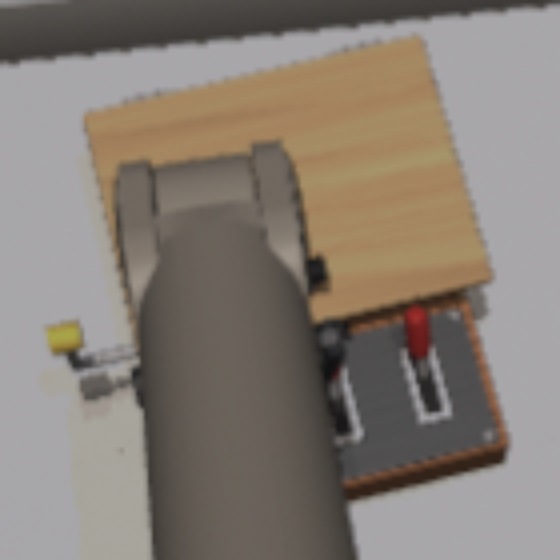

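All three levers now lean back, with grips at (198,255), (230,305) and (268,365). The knob hasn't moved. Going to the knob.

send_rows:
  series:
    - [[-0.035,0.06,0],[0,0,0]]
    - [[-0.035,0.0588,0],[0,0,0]]
    - [[0,0,0],[0,0,0]]
    - [[0,0,0.04],[0,0,0]]
    - [[0,0,0.04],[0,0,0]]
    - [[0,0,0.017],[0,0,0]]
    - [[0,0,0],[0,0,0]]

```text
clock: 12.38
tcp_pos: [0.604, -0.0463, 0.1102]
orientation: [-2.058, -2.371, 0.003]
contact_force: [-0.0, 0.0, 1.0]
grip_width: 0.0556
```

```bash
python3 -c "
from h import *
go((-20,0,114))
from bench import grab_frame
f=grab_frame('side')['frame'][170:300,260:420,::-1]; cv2.imwrite('pics/s3.png',cv2.resize(f,(736,598)))"
```

```text
t 12.38 tcp [ 0.604  -0.0463  0.1102] box mm [-34.3   7.1 110.2] F [-0.  0.  1.] w 0.0556
target [ 0.6192 -0.0513  0.114 ] turn units [-0.03 -0.    0.  ] shift now-tool [-0.0071  0.0143 -0.0039] shift aligned-tool [-0.0071  0.0143 -0.0038]
aligned axes [[-0.141, 0.99, 0.0], [0.99, 0.141, 0.0], [0.0, 0.0, -1.0]]
```

View pics/s3.png

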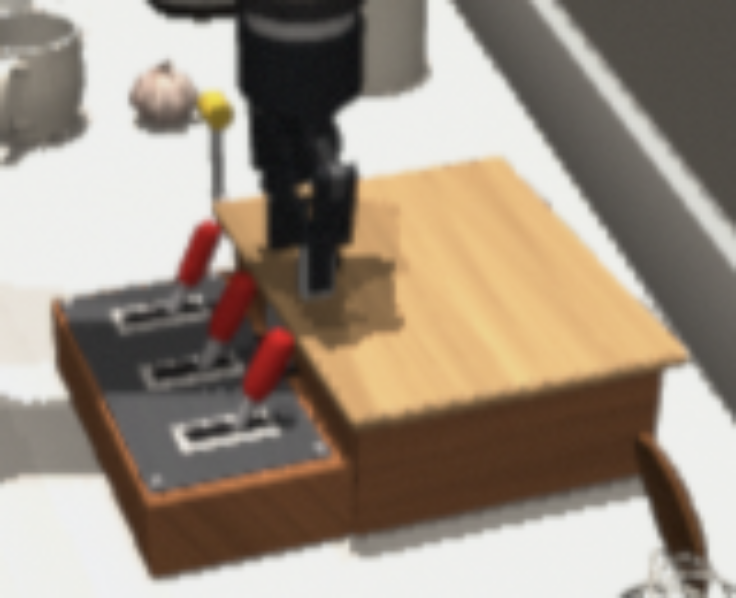

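The large rows fell short, leaving the tool 14 mm in front of the knob. I'll correct that and then pinch.

send_rows:
  series:
    - [[-0.0035,0.007,-0.002],[0,0,0]]
    - [[-0.0035,0.0073,-0.001],[0,0,0]]
    - [[0,0,0],[0,0,0]]

```text
clock: 12.8
tcp_pos: [0.6216, -0.0519, 0.1153]
orientation: [2.059, 2.371, 0.002]
contact_force: [0.0, -0.8, 0.1]
grip_width: 0.0549
```

send_rows:
  series:
    - [[0,0,0],[0,0,0]]
    - [[0,0,0],[0,0,0]]
    - [[0,0,0],[0,0,0]]
    - [[0,0,0],[0,0,0]]
  fingers: 255
  grip_force: 60

```text
clock: 13.3
tcp_pos: [0.62, -0.0515, 0.1145]
orientation: [-2.059, -2.372, 0.0]
contact_force: [-1.8, 0.3, 4.5]
grip_width: 0.027
```

```bash
python3 -c "
from h import *
go((-20,0,114))
a=np.arange(0,1.25,.1)
x=-180*np.cos(a)+40*np.sin(a); z=180*np.sin(a)+40*np.cos(a)
print(np.c_[a[1:],np.diff(x),-np.diff(z)].round(1))
from bench import grab_frame
f=grab_frame('side')['frame'][170:300,260:420,::-1]; cv2.imwrite('pics/s4.png',cv2.resize(f,(736,598)))"
```

```text
t 13.3 tcp [ 0.62   -0.0515  0.1145] box mm [-19.3  -0.3 114.5] F [-1.8  0.3  4.5] w 0.027
target [ 0.6192 -0.0513  0.114 ] turn units [-0. -0. -0.] shift now-tool [ 0.0003 -0.0007  0.0005] shift aligned-tool [ 0.0003 -0.0007  0.0005]
aligned axes [[-0.141, 0.99, 0.0], [0.99, 0.141, 0.0], [0.0, 0.0, -1.0]]
[[  0.1   4.9 -17.8]
 [  0.2   6.6 -17.2]
 [  0.3   8.3 -16.4]
 [  0.4   9.9 -15.5]
 [  0.5  11.4 -14.5]
 [  0.6  12.8 -13.2]
 [  0.7  14.1 -11.9]
 [  0.8  15.2 -10.4]
 [  0.9  16.2  -8.9]
 [  1.   17.   -7.2]
 [  1.1  17.6  -5.5]
 [  1.2  18.1  -3.7]]
```

View pics/s4.png

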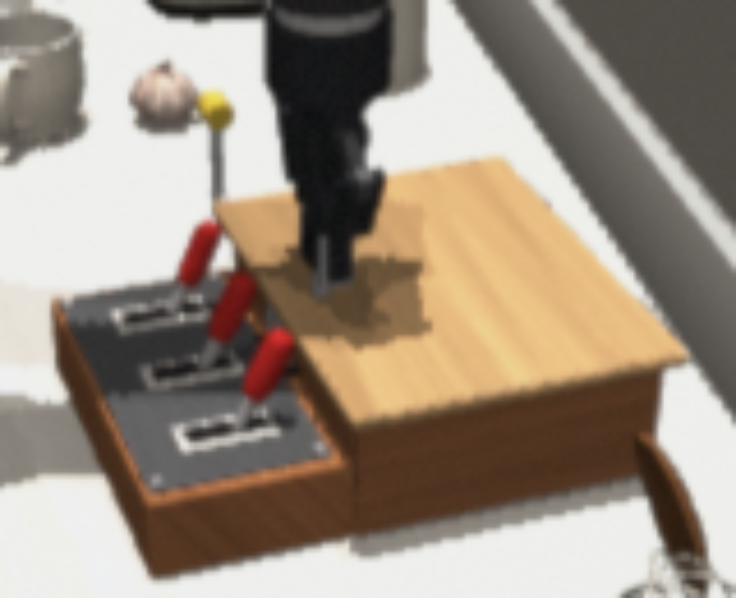

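The knob is pinched (27 mm opening). Now I'll follow the hinge arc.

send_rows:
  series:
    - [[0,0.0023,-0.009],[0,0,0]]
    - [[0,0.0026,-0.0088],[0,0,0]]
    - [[0,0.0031,-0.0087],[0,0,0]]
    - [[0,0.0035,-0.0085],[0,0,0]]
    - [[0,0.004,-0.0083],[0,0,0]]
    - [[0,0.0043,-0.0081],[0,0,0]]
    - [[0,0.0048,-0.0079],[0,0,0]]
    - [[0,0.0051,-0.0076],[0,0,0]]

```text
clock: 14.35
tcp_pos: [0.6498, -0.0473, 0.1812]
orientation: [2.059, 2.372, -0.0]
contact_force: [7.3, 0.4, -14.5]
grip_width: 0.0265
```

```bash
python3 -c "
from h import *
a=.4
go((160-180*np.cos(a)+40*np.sin(a),0,90-15.5+180*np.sin(a)+40*np.cos(a)))"
```

```text
t 14.35 tcp [ 0.6498 -0.0473  0.1812] box mm [ 10.9  -0.3 181.2] F [  7.3   0.4 -14.5] w 0.0265
target [ 0.6487 -0.0471  0.1814] turn units [-0.  0.  0.] shift now-tool [ 0.0003 -0.0011 -0.0003] shift aligned-tool [ 0.0003 -0.0011 -0.0003]
aligned axes [[-0.141, 0.99, 0.0], [0.99, 0.141, 0.0], [0.0, 0.0, -1.0]]
```

send_rows:
  series:
    - [[0,0.0055,-0.0074],[0,0,0]]
    - [[0,0.0059,-0.0071],[0,0,0]]
    - [[0,0.0062,-0.0068],[0,0,0]]
    - [[0,0.0066,-0.0064],[0,0,0]]
    - [[0,0.0069,-0.0061],[0,0,0]]
    - [[0,0.0072,-0.0058],[0,0,0]]
    - [[0,0.0075,-0.0054],[0,0,0]]
    - [[0,0.0077,-0.005],[0,0,0]]

```text
clock: 15.35
tcp_pos: [0.7024, -0.04, 0.2311]
orientation: [-2.059, -2.371, 0.002]
contact_force: [1.0, -0.8, -15.3]
grip_width: 0.0264
```

```bash
python3 -c "
from h import *
a=.8
go((160-180*np.cos(a)+40*np.sin(a),0,90-15.5+180*np.sin(a)+40*np.cos(a)))"
```

```text
t 15.35 tcp [ 0.7024 -0.04    0.2311] box mm [ 64.   -0.5 231.1] F [  1.   -0.8 -15.3] w 0.0264
target [ 0.7017 -0.0396  0.2315] turn units [-0.02 -0.   -0.  ] shift now-tool [ 0.0005 -0.0007 -0.0004] shift aligned-tool [ 0.0005 -0.0007 -0.0004]
aligned axes [[-0.141, 0.99, 0.0], [0.99, 0.141, 0.0], [0.0, 0.0, -1.0]]
```

send_rows:
  series:
    - [[0,0.008,-0.0046],[0,0,0]]
    - [[0,0.0082,-0.0043],[0,0,0]]
    - [[0,0.0084,-0.0038],[0,0,0]]
    - [[0,0.0086,-0.0034],[0,0,0]]
    - [[0,0.0087,-0.003],[0,0,0]]
    - [[0,0.0089,-0.0025],[0,0,0]]
    - [[0,0.009,-0.0021],[0,0,0]]
    - [[0,0,0],[0,0,0]]

```text
clock: 16.35
tcp_pos: [0.7632, -0.0316, 0.2552]
orientation: [2.058, 2.371, 0.002]
contact_force: [2.3, -3.3, -13.3]
grip_width: 0.0263
```

```bash
python3 -c "
from h import *
a=1.15
go((160-180*np.cos(a)+40*np.sin(a),0,90-15.5+180*np.sin(a)+40*np.cos(a)))
from bench import grab_frame
f=grab_frame('side')['frame'][120:300,240:440,::-1]; cv2.imwrite('pics/s5.png',cv2.resize(f,(660,594)))"
```

```text
t 16.35 tcp [ 0.7632 -0.0316  0.2552] box mm [125.3  -0.7 255.2] F [  2.3  -3.3 -13.3] w 0.0263
target [ 0.7608 -0.0312  0.2551] turn units [ 0.03  0.01 -0.  ] shift now-tool [ 0.0007 -0.0023  0.0001] shift aligned-tool [ 0.0007 -0.0023  0.0001]
aligned axes [[-0.141, 0.99, 0.0], [0.99, 0.141, 0.0], [0.0, 0.0, -1.0]]
```

View pics/s5.png

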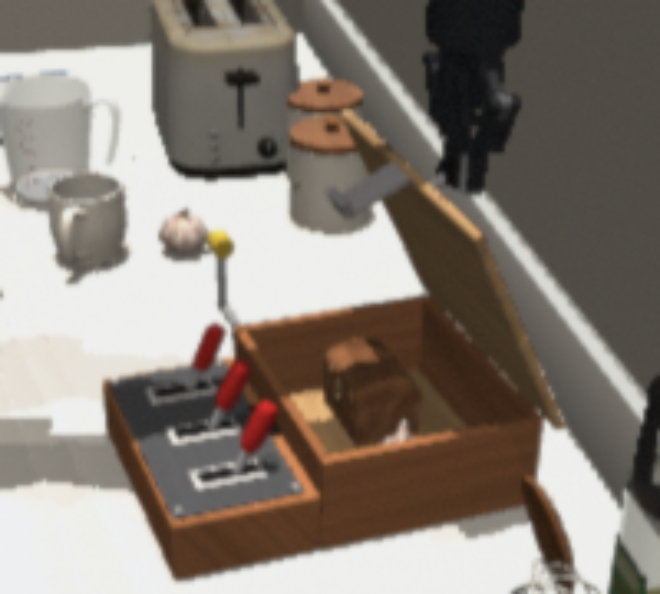

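The lid is open to about 1.15 rad and the stay handle is still upright at (220,245). I'll release the knob and go over to the handle.

send_rows:
  series:
    - [[0,0,0],[0,0,0]]
    - [[0,0,0],[0,0,0]]
    - [[0,0,0],[0,0,0]]
    - [[0,0,-0.02],[0,0,0]]
    - [[0,0,-0.03],[0,0,0]]
    - [[0,-0.02,-0.01],[0,0,0]]
    - [[0.01,-0.03,0],[0,0,0]]
    - [[0.035,-0.035,0],[0,0,0]]
    - [[0.035,-0.035,0],[0,0,0]]
    - [[0.035,-0.035,0],[0,0,0]]
    - [[0.035,0,0.02],[0,0,0]]
    - [[0.035,0,0.02],[0,0,0]]
    - [[0,0,0.03],[0,0,0]]
    - [[0,0,0],[0,0,0]]
  fingers: 90

```text
clock: 18.15
tcp_pos: [0.5815, 0.13, 0.2445]
orientation: [-2.058, -2.372, 0.003]
contact_force: [0.5, -0.6, -0.0]
grip_width: 0.0555
```

```bash
python3 -c "
from h import *
go((-30,185,127))
from bench import grab_frame
f=grab_frame('side')['frame'][120:300,240:440,::-1]; cv2.imwrite('pics/s6.png',cv2.resize(f,(660,594)))"
```

```text
t 18.15 tcp [0.5815 0.13   0.2445] box mm [-31.9 184.8 244.5] F [ 0.5 -0.6 -0. ] w 0.0555
target [0.5833 0.1304 0.127 ] turn units [-0.03  0.01  0.  ] shift now-tool [0.0003 0.0022 0.1175] shift aligned-tool [0.0002 0.0019 0.1175]
aligned axes [[-0.141, 0.99, 0.0], [0.99, 0.141, 0.0], [0.0, 0.0, -1.0]]
```

View pics/s6.png

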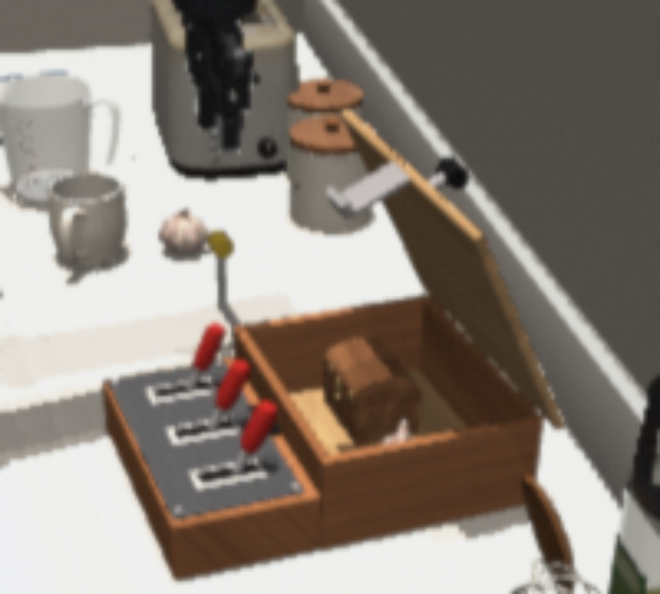

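send_rows:
  series:
    - [[0,0.002,0.035],[0,0,0]]
    - [[0,0,0.035],[0,0,0]]
    - [[0,0,0.03],[0,0,0]]
    - [[0,0,0.017],[0,0,0]]
    - [[0,0,0],[0,0,0]]

```text
clock: 18.82
tcp_pos: [0.5846, 0.1298, 0.1282]
orientation: [-2.06, -2.372, 0.0]
contact_force: [0.1, -0.1, 0.2]
grip_width: 0.0552
```

send_rows:
  series:
    - [[0,0,0],[0,0,0]]
    - [[0,0,0],[0,0,0]]
    - [[0,0,0],[0,0,0]]
    - [[0,0,0],[0,0,0]]
  fingers: 255
  grip_force: 60

```text
clock: 19.32
tcp_pos: [0.5853, 0.1306, 0.1296]
orientation: [2.059, 2.371, 0.004]
contact_force: [-0.9, 0.4, 7.8]
grip_width: 0.0232
```

```bash
python3 -c "
from h import *
go((-30,185,127))
a=np.arange(0,1.7,.15)
print(np.c_[a[1:],np.diff(-65*np.sin(a)),-np.diff(65*np.cos(a))].round(1))
from bench import grab_frame
f=grab_frame('side')['frame'][120:300,240:440,::-1]; cv2.imwrite('pics/s7.png',cv2.resize(f,(660,594)))"
```

```text
t 19.32 tcp [0.5853 0.1306 0.1296] box mm [-28.  184.9 129.6] F [-0.9  0.4  7.8] w 0.0232
target [0.5833 0.1304 0.127 ] turn units [ 0.03 -0.01 -0.  ] shift now-tool [ 0.0001 -0.002   0.0026] shift aligned-tool [ 0.0001 -0.002   0.0026]
aligned axes [[-0.141, 0.99, 0.0], [0.99, 0.141, 0.0], [0.0, 0.0, -1.0]]
[[ 0.2 -9.7  0.7]
 [ 0.3 -9.5  2.2]
 [ 0.4 -9.1  3.6]
 [ 0.6 -8.4  4.9]
 [ 0.8 -7.6  6.1]
 [ 0.9 -6.6  7.2]
 [ 1.  -5.5  8.1]
 [ 1.2 -4.2  8.8]
 [ 1.3 -2.8  9.3]
 [ 1.5 -1.4  9.6]
 [ 1.6  0.   9.7]]
```

View pics/s7.png

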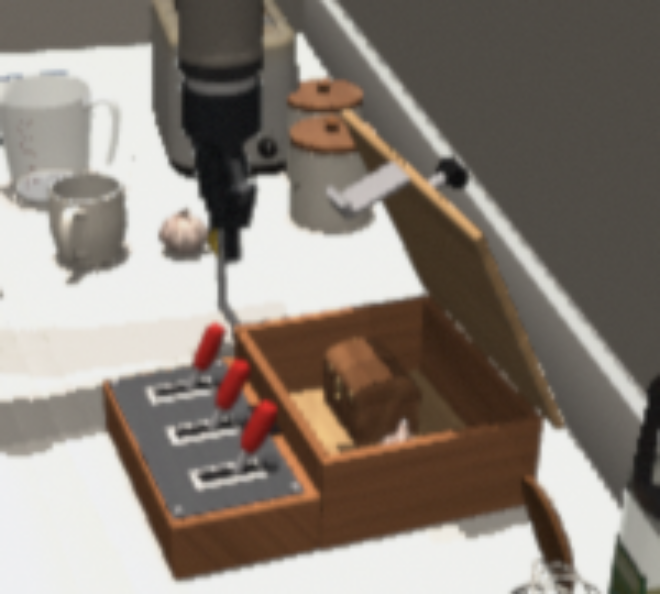

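The handle is pinched (23 mm opening). Swinging it forward and down.

send_rows:
  series:
    - [[0,-0.0097,0.0007],[0,0,0]]
    - [[0,-0.0095,0.0022],[0,0,0]]
    - [[0,-0.0091,0.0036],[0,0,0]]
    - [[0,-0.0084,0.0049],[0,0,0]]
    - [[0,-0.0076,0.0061],[0,0,0]]
    - [[0,-0.0066,0.0072],[0,0,0]]

```text
clock: 20.12
tcp_pos: [0.5383, 0.1243, 0.1081]
orientation: [2.057, 2.368, 0.015]
contact_force: [-3.9, -1.2, 25.7]
grip_width: 0.0228
```

```bash
python3 -c "
from h import *
go((-30-65*np.sin(.9),185,78-16+65*np.cos(.9)))
"
```

```text
t 20.12 tcp [0.5383 0.1243 0.1081] box mm [-75.5 185.2 108.1] F [-3.9 -1.2 25.7] w 0.0228
target [0.5329 0.1233 0.1024] turn units [ 0.12 -0.03 -0.01] shift now-tool [-0.0002 -0.0055  0.0057] shift aligned-tool [-0.0002 -0.0055  0.0057]
aligned axes [[-0.141, 0.99, 0.0], [0.99, 0.141, 0.0], [0.0, 0.0, -1.0]]
```

send_rows:
  series:
    - [[0,-0.003,0],[0,0,0]]
    - [[0,0,0],[0,0,0]]

```text
clock: 20.38
tcp_pos: [0.5366, 0.1239, 0.1067]
orientation: [2.055, 2.367, 0.017]
contact_force: [6.3, 0.3, 9.6]
grip_width: 0.0228
```

```bash
python3 -c "
from h import *
go((-30-65*np.sin(.9),185,78-16+65*np.cos(.9)))
from bench import grab_frame
f=grab_frame('side')['frame'][120:300,240:440,::-1]; cv2.imwrite('pics/s8.png',cv2.resize(f,(660,594)))"
```

```text
t 20.38 tcp [0.5366 0.1239 0.1067] box mm [-77.2 185.1 106.7] F [6.3 0.3 9.6] w 0.0228
target [0.5329 0.1233 0.1024] turn units [ 0.15 -0.02 -0.  ] shift now-tool [-0.0001 -0.0038  0.0043] shift aligned-tool [-0.0001 -0.0037  0.0043]
aligned axes [[-0.141, 0.99, 0.0], [0.99, 0.141, 0.0], [0.0, 0.0, -1.0]]
```

View pics/s8.png

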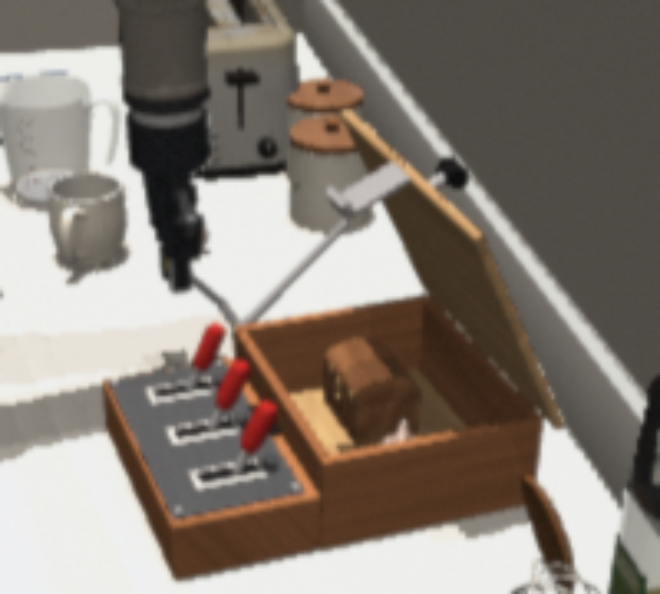

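The rod is rising as it should, at about 0.8 rad. Continuing.

send_rows:
  series:
    - [[0,-0.0045,0.0081],[0,0,0]]
    - [[0,-0.0035,0.0088],[0,0,0]]
    - [[0,-0.0025,0.0093],[0,0,0]]
    - [[0,-0.0014,0.0096],[0,0,0]]
    - [[0,0,0.0097],[0,0,0]]
    - [[0,0,0.003],[0,0,0]]
    - [[0,0,0],[0,0,0]]

```text
clock: 21.3
tcp_pos: [0.5198, 0.1216, 0.0561]
orientation: [2.059, 2.373, 0.003]
contact_force: [-4.9, 0.3, 11.0]
grip_width: 0.0224
```

```bash
python3 -c "
from h import *
go((-94.8,185,72.8-15))
from bench import grab_frame
f=grab_frame('side')['frame'][120:300,240:440,::-1]; cv2.imwrite('pics/s9.png',cv2.resize(f,(660,594)))"
```

```text
t 21.3 tcp [0.5198 0.1216 0.0561] box mm [-94.2 185.1  56.1] F [-4.9  0.3 11. ] w 0.0224
target [0.5191 0.1213 0.0578] turn units [ 0.02 -0.01  0.01] shift now-tool [-0.0001 -0.0006 -0.0017] shift aligned-tool [-0.0001 -0.0006 -0.0017]
aligned axes [[-0.141, 0.99, 0.0], [0.99, 0.141, 0.0], [0.0, 0.0, -1.0]]
```

View pics/s9.png

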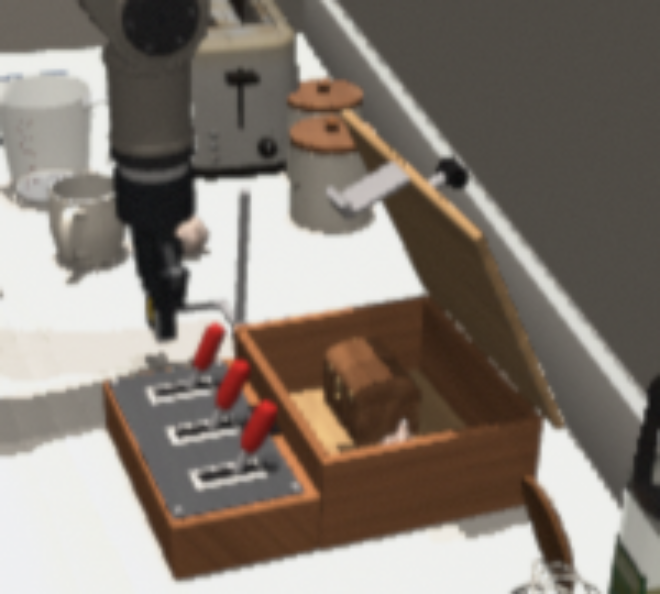

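The rod is vertical and the handle points to the front at its stop. Releasing and moving clear.

send_rows:
  series:
    - [[0,0,0],[0,0,0]]
    - [[0,0,0],[0,0,0]]
    - [[0,0,0],[0,0,0]]
    - [[0,-0.01,0],[0,0,0]]
    - [[0,-0.02,0],[0,0,0]]
    - [[0,-0.02,-0.02],[0,0,0]]
    - [[0,0,-0.04],[0,0,0]]
    - [[0,0,-0.04],[0,0,0]]
    - [[0,0,-0.04],[0,0,0]]
    - [[0.03,0,-0.03],[0,0,0]]
    - [[0.03,0,0],[0,0,0]]
    - [[0,0,0],[0,0,0]]
  fingers: 110

```text
clock: 22.85
tcp_pos: [0.46, 0.1756, 0.2247]
orientation: [-2.054, -2.376, -0.001]
contact_force: [0.4, -0.4, -0.9]
grip_width: 0.0484
```

```bash
python3 -c "
from h import *
go((-94.8,185,72.8-15))
from bench import grab_frame
f=grab_frame('side')['frame'][:,:,::-1]; cv2.imwrite('pics/s10f.png',f);f=f[120:300,240:440]; cv2.imwrite('pics/s10.png',cv2.resize(f,(660,594)))
f=grab_frame('top')['frame'][:,:,::-1]; cv2.imwrite('pics/t10.png',f)
for nm,b in (('rod tip up',[(-30,128,78+140)]),):
  for a in (1.4,1.65):
    print(a,(proj('side',b2w(BP,np.array([(-30+140*np.cos(a),129,78+140*np.sin(a))])/1000))-[240,120])*3.3)
"
```

```text
t 22.85 tcp [0.46   0.1756 0.2247] box mm [-145.7  247.1  224.7] F [ 0.4 -0.4 -0.9] w 0.0484
target [0.5191 0.1213 0.0578] turn units [-0.   -0.01  0.05] shift now-tool [-0.0625  0.0507  0.1669] shift aligned-tool [-0.0621  0.0509  0.1669]
aligned axes [[-0.141, 0.99, 0.0], [0.99, 0.141, 0.0], [0.0, 0.0, -1.0]]
1.4 [[261.66762839 192.59369835]]
1.65 [[224.86987717 196.34312203]]
```

View pics/s10.png

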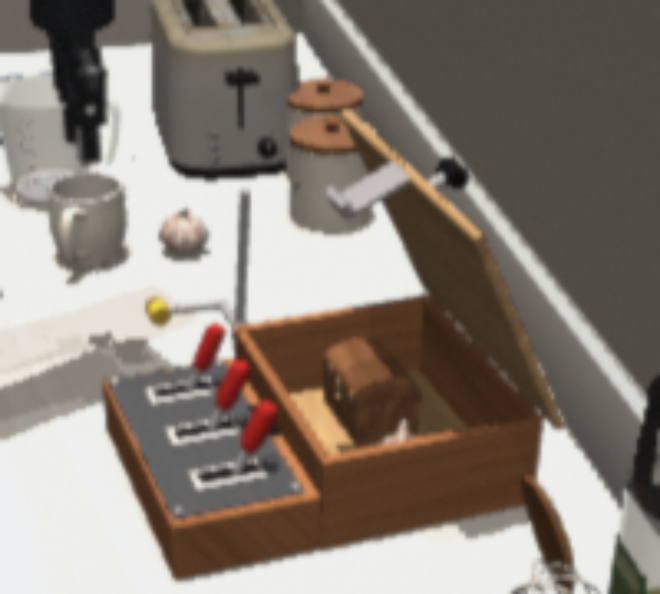

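View pics/t10.png

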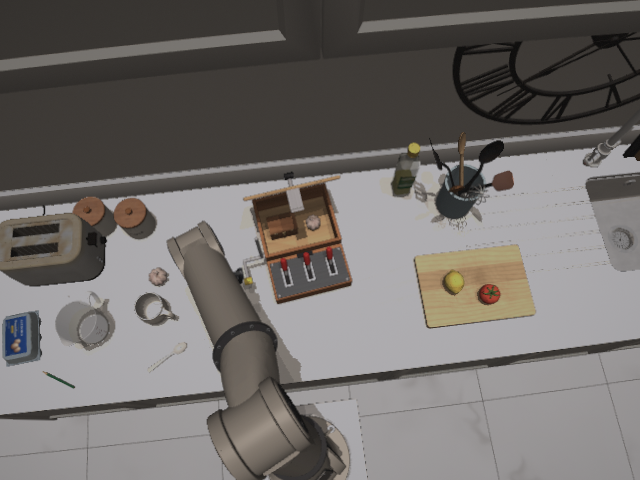

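```bash
python3 -c "
from h import *
for a in (1.3,1.4,1.5,1.6,1.65):
    print(a,(proj('side',b2w(BP,np.array([(-30-65*np.sin(a),185,78+65*np.cos(a))])/1000))-[240,120])*3.3, [((proj('side',b2w(BP,np.array([(-30+140*np.cos(a),y,78+140*np.sin(a))])/1000))-[240,120])*3.3).round(0).tolist() for y in(122,135)])
for y in (122,135): print(y,(proj('side',b2w(BP,np.array([(-30,y,78)])/1000))-[240,120])*3.3)
"
```

```text
1.3 [[158.56699034 298.16374981]] [[[279.0, 197.0]], [[274.0, 191.0]]]
1.4 [[157.43080566 304.21203855]] [[[264.0, 196.0]], [[260.0, 190.0]]]
1.5 [[156.94432074 310.22869191]] [[[250.0, 196.0]], [[245.0, 190.0]]]
1.6 [[157.10821194 316.15119782]] [[[235.0, 198.0]], [[230.0, 192.0]]]
1.65 [[157.43232729 319.05810481]] [[[227.0, 199.0]], [[223.0, 194.0]]]
122 [[241.2245544 333.5440085]]
135 [[236.93730066 327.20718872]]
```

```bash
python3 -c "
import cv2
f=cv2.imread('pics/s10f.png')[170:240,270:330]; cv2.imwrite('pics/s11.png',cv2.resize(f,(480,560),interpolation=cv2.INTER_CUBIC))"
```

```text
(no output)
```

View pics/s11.png

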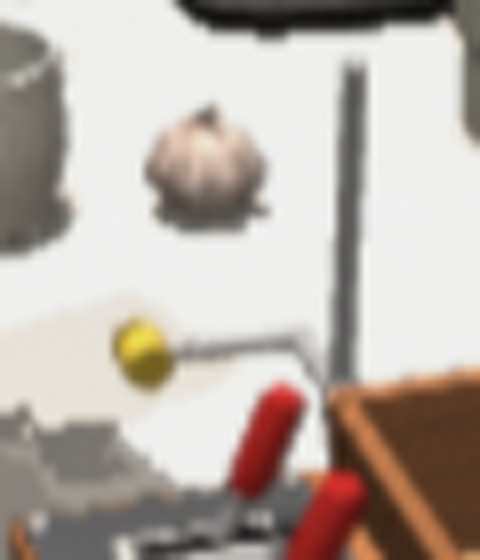

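The stay reads about 1.50–1.55 rad (handle centre at (143,352) in this crop). That is over 1.4 but short of the 1.65 stop, so I'll press the handle down with closed fingers.

send_rows:
  series:
    - [[-0.031,0.025,0],[0,0,0]]
    - [[-0.031,0.025,0],[0,0,0]]
    - [[0,0,0.03],[0,0,0]]
    - [[0,0,0.03],[0,0,0]]
    - [[0,0,0.03],[0,0,0]]
    - [[0,0,0.02],[0,0,0]]
    - [[0,0,0],[0,0,0]]
  fingers: 255

```text
clock: 23.82
tcp_pos: [0.5179, 0.1172, 0.1131]
orientation: [-2.061, -2.369, 0.007]
contact_force: [-0.3, -0.4, -0.7]
grip_width: 0.0
```

```bash
python3 -c "
from h import *
go((-95,185,80))"
```

```text
t 23.82 tcp [0.5179 0.1172 0.1131] box mm [-96.7 181.  113.1] F [-0.3 -0.4 -0.7] w 0.0
target [0.5189 0.1213 0.08  ] turn units [-0.05  0.02 -0.02] shift now-tool [0.004  0.0018 0.0331] shift aligned-tool [0.004  0.0017 0.0331]
aligned axes [[-0.141, 0.99, 0.0], [0.99, 0.141, 0.0], [0.0, 0.0, -1.0]]
```

send_rows:
  series:
    - [[0.004,0.003,0.01],[0,0,0]]
    - [[0,0,0.007],[0,0,0]]
    - [[0,0,0.006],[0,0,0]]
    - [[0,0,0.006],[0,0,0]]
    - [[0,0,0.003],[0,0,0]]
    - [[0,0,0],[0,0,0]]

```text
clock: 24.58
tcp_pos: [0.5216, 0.1234, 0.0835]
orientation: [-2.059, -2.372, 0.0]
contact_force: [-4.2, 0.6, 10.8]
grip_width: 0.0004
```

```bash
python3 -c "
from h import *
go((-95,185,80))"
```

```text
t 24.57 tcp [0.5216 0.1234 0.0835] box mm [-92.  186.7  83.5] F [-4.2  0.6 10.8] w 0.0004
target [0.5189 0.1213 0.08  ] turn units [-0.01 -0.01 -0.  ] shift now-tool [-0.0017 -0.003   0.0035] shift aligned-tool [-0.0017 -0.003   0.0035]
aligned axes [[-0.141, 0.99, 0.0], [0.99, 0.141, 0.0], [0.0, 0.0, -1.0]]
```

The tip is at z = 83.5 mm with 11 N against it, and the stop is expected at 84 mm. Withdrawing.

send_rows:
  series:
    - [[0,0,-0.02],[0,0,0]]
    - [[0,0,-0.04],[0,0,0]]
    - [[0,0,-0.04],[0,0,0]]
    - [[0,-0.02,-0.04],[0,0,0]]
    - [[0.03,-0.03,0],[0,0,0]]
    - [[0.03,0,0],[0,0,0]]
    - [[0,0,0],[0,0,0]]
    - [[0,0,0],[0,0,0]]

```text
clock: 25.58
tcp_pos: [0.4641, 0.1751, 0.2226]
orientation: [2.06, 2.372, -0.0]
contact_force: [-0.1, 0.4, 0.6]
grip_width: 0.0002
```

```bash
python3 -c "
from h import *
from bench import grab_frame
f=grab_frame('side')['frame'][:,:,::-1][120:300,240:440]; cv2.imwrite('pics/s12.png',cv2.resize(f,(660,594),interpolation=cv2.INTER_CUBIC))
go((0,0,0))"
```

```text
t 25.62 tcp [0.4641 0.1748 0.2226] box mm [-141.7  245.6  222.6] F [0.1 0.2 0.4] w -0.0
target [ 0.639  -0.0485  0.    ] turn units [-0.    0.01 -0.02] shift now-tool [-0.2453  0.1421  0.2227] shift aligned-tool [-0.2456  0.1417  0.2226]
aligned axes [[-0.141, 0.99, 0.0], [0.99, 0.141, 0.0], [0.0, 0.0, -1.0]]
```

View pics/s12.png

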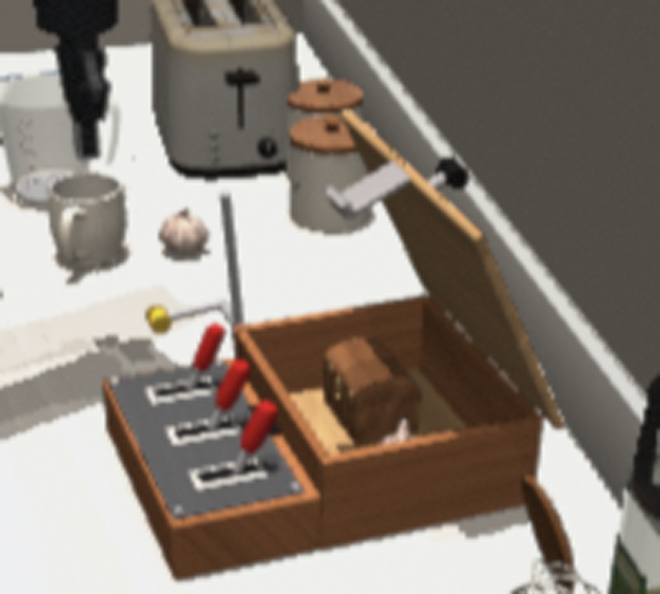

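The rod tip is now at (226,195), which matches about 1.65 rad. The handle is at (158,318), the lid is open and the levers are thrown. The mug and garlic are in place and the arm is clear. Handing in.

```bash
python3 -c "
from bench import r
r.hand_in()"
```

```text
the job is handed in; nothing more can be done
```

I opened the larder box and handed the job in at about 25.6 s of the 67 s; hand-in gives no verdict.

- **Levers:** the permitted order was right, middle, left. I tried left and middle first, and both stopped dead. All three are now thrown over to their stops.
- **Lid:** I raised it by the knob to about 1.15 rad, and it stayed there when I let go.
- **Stay:** after the pinched swing the picture showed only about 1.5 rad, although the tool position had suggested the stop. I pressed the handle down with closed fingers, and the last picture agrees with about 1.65 rad.
- **Bystanders:** the last picture shows the mug and garlic in their places. The lemon and tomato were in place in the top view taken just before the final press on the handle, and I did not go near them after that.
- **Arm:** at hand-in the arm was clear of everything, with contact force near zero. The highest contact force I read was about 34 N, when pressing on a blocked lever.

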